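# Clear the shoe-finishing bench

### The arm

A 6-joint arm with a two-finger parallel gripper is mounted at the origin on the work surface. World frame = base frame: x ahead of the robot, y to its left, z up, the work surface at z = 0. Lengths are in m, angles in rad, forces in N, time in s.
With the tool pointing down it reaches from about 0.35 to 0.725 m from the base axis. Payload 6 kg.
Tool frame: the origin (TCP) lies midway between the tips of the shut fingers; the grasp point (between the pads) lies 19 mm behind it (r.grasp_offset is the distance from the TCP to the grasp point, in m); z points along the fingers, y is the line along which they close (so a half turn about z gives the same grasp; the last joint's range is limited). The gripper opens to 85 mm and grips with 20 to 120 N. Pads are 22 mm wide; open, the fingers measure 114 mm over their backs; the gripper's body (76 mm by 85 mm) begins 54 mm behind the grasp point. The pads swing forward as they close: fully open they stand 13 mm farther back than shut.
Start: joints at [1.585, 0.04, 0.085, 0, -1.615, -0.334], TCP at [0.189, 0.57, 0.231] pointing down, gripper open.
Joint ranges: [-2.56, 2.56], [-1.29, 2.01], [-1.08, 1.49], [-3.29, 1.98], [-2.81, -0.18], [-2.99, 2.99]. Speed limits (rad/s): [2.57, 2.57, 3.01, 3.14, 3.14, 3.14].

### API

Orientations are given as a 3x3 rotation matrix whose columns are the frame's x, y, z axes.
In Python, from plant import r gives the robot as it stands.
- The arm moves only by the tool play_rows, never from a script. Its argument "rows" is a list of rows, each a list of 7 numbers: the shift along the tool's x, y, z in mm, then the turn, a rotation vector about the tool's x, y, z in rad, then the closure, from -1 (fully open) to 1 (shut), so that 0 is half open. In form: [[x, y, z, wx, wy, wz, claw], ...]. A call has 1 to 5 rows; each row is the pose to reach, as a shift and turn from the pose commanded when the call began, along the tool's axes at that moment; what a row does not reach only later rows make up. A row lasts 1/10 s, in which the tool goes at most 50 mm and 8.59 degrees, less where a joint would pass 70% of its speed; a pose out of reach is approached as far as the arm can. A call with a gripper value outside its range is refused whole. The fingers move at their own pace and stop on an object; "grip_force" is the grip in N (left out, the last holds). Time passes only in rows, so rows that repeat a pose let the fingers close. It gives the time, the measured TCP pose, the force, the opening and the grip force at its end, in the units of the state.
- r.read_state(): the state, without advancing time (a new reading comes with each control period).
- r.grab_frame(name): name is "scene" or "top" or "wrist"; returns a dict with "frame" (420x560x3 uint8, red, green, blue), "intrinsics" (3x3 intrinsics, pixels), "pose" (4x4, takes a point from camera to world coordinates). Camera axes: x right, y down, z forward; pixel columns grow to the right and rows downward; lengths in m; the calibration is good to about 2 mm. A picture is of the moment at which its call begins. There is no depth.
- r.hand_in(): hands the job in; it is judged then, once.
The state is a dict: "time": time; "joints": joint angles; "dq": joint speeds; "joint_torque": joint torques, N m; "eef_pos": TCP position; "eef_rot": TCP orientation; "force": force on the tool from outside, world axes, zero at the start; "ft_torque": the same for the moment, N m; "finger_gap": finger opening in m; "gripper_force": force on a finger pad.
Only numpy, scipy, OpenCV 4.12 (cv2) and the standard library are available. Lean on these libraries where they do the work, as an engineer would, in place of code of your own. Each camera call takes 0.05 s, during which the arm holds its last target. There are 200 camera calls.

### The job

Clear the little white bench by sliding things off its edges, without picking them up: the two D-shaped heel blocks go into the box with the sliding cover, the two round wax tins into the open tray on the other side. Slide the box's cover fully shut over the heels, and leave the jar and the spool standing where they are.

Things in the scene. Friction and masses are not known exactly. Their poses are not given: they have to be found in the camera images.
- riser: low finishing bench: flat white top 280 (its x) x 330 (its y) mm, 105 mm above the table, on black steel legs, fixed. No rim: things slide off every edge. Its +-y edges face the box and the tray. Origin on the table under its centre; z up. The heels, tins, jar and spool stand on it
- box: the heel box: grey open-topped plastic box 180 (x) x 150 (y) x 93 mm high, 5 mm walls and floor, fixed about 5 mm from one y edge of the bench (either side), rim 12 mm below the bench top. Told from the tray by its sliding aluminium cover and the two runners for it, 170 mm out beyond its +x wall. Origin on the table under its centre; axes parallel to the bench's
- cover (a joint): how far the heel box's cover is open, in m: 0 is fully shut; it slides along the box's +x, away from the robot, up to 0.16. A 180 x 150 x 5 mm aluminium plate on the box's rim, top 98 mm above the table; about 3 N slides it, it stays where left. It starts 0.135 to 0.155 open: then the box's mouth is free from its -x wall up to (this value - 0.09) along x from the box's origin
- cover_tab (a point): top centre of the tab on the cover: an upright plate 10 mm thick (x), 50 mm wide (y), 30 mm high above the cover, top 128 mm above the table; it stands 80 mm to -x of the cover's centre. Axes as the box's
- tray: the tin tray: grey open-topped plastic box, same size as the heel box (180 x 150 x 93 mm, 5 mm walls) but with no cover or runners, fixed beside the bench's other y edge, about 5 mm from it, rim 12 mm below the bench top. Origin on the table under its centre; axes parallel to the bench's
- heel1: children's-shoe heel block, black moulded rubber, D-shaped seen from above: a half round of radius 27 mm about its origin towards its -x, and a straight-sided part reaching 25 mm towards its +x, ending in a flat front face; 52 long (x) x 54 wide (y) x 24 mm high. Origin: centre of the half round, on the underside; z up
- heel2: a second heel block, the same as heel1: D-shaped, 52 x 54 x 24 mm, with the same origin and axes
- tin1: round flat wax tin, dark steel, diameter 60 mm, 24 mm high. Origin: centre of its underside; z up
- tin2: a second tin, the same as tin1: diameter 60 mm, 24 mm high, with the same origin
- jar: bystander: amber glass jar with a white cap, diameter 54 mm, 50 mm high, upright on the bench. Origin: centre of its underside
- spool: bystander: wooden thread spool with grey thread, diameter 48 mm, 46 mm high, upright on the bench. Origin: centre of its underside

How it is judged:
At the end, for the whole second after the job is handed in: Both heels lie at rest inside the box and both tins inside the tray (origins within the walls and less than 88 mm above the table), the cover is less than 8 mm from shut, and the jar and the spool stand upright within 20 mm of where they began (x of heel1 in the frame of box between -0.085 and 0.085 m and y of heel1 in the frame of box between -0.07 and 0.07 m and height (world z) of each of heel1, heel2, tin1, tin2 below 0.088 m and linear speed of each of heel1, heel2, tin1, tin2 below 0.03 m/s and x of heel2 in the frame of box between -0.085 and 0.085 m and y of heel2 in the frame of box between -0.07 and 0.07 m and x of tin1 in the frame of tray between -0.085 and 0.085 m and y of tin1 in the frame of tray between -0.07 and 0.07 m and x of tin2 in the frame of tray between -0.085 and 0.085 m and y of tin2 in the frame of tray between -0.07 and 0.07 m and value of joint cover below 0.008 m and distance of each of jar, spool from where it was at the start of the episode below 0.02 m and angle between each of jar, spool's own z axis and vertical below 0.2 rad); the robot touches nothing.
It fails at once if a heel or a tin is lifted more than 30 mm above the bench top (height (world z) of any of heel1, heel2, tin1, tin2 above 0.135 m).
It fails at once if the jar or the spool is shifted more than 20 mm (distance of any of jar, spool from where it was at the start of the episode above 0.02 m).
It also fails if it takes over 72 s, if anything falls off the work surface, if the arm or the gripper's body presses on something with over 40 N, if the wrist force passes 120 N, or if a joint passes its speed limit or range.

## Working session

There is one attempt and no reset: what is moved stays moved. The work goes in short steps, Python scripts to look and compute and a tool call to move; the robot and the scene stay as the last step left them, time stands still between calls to the robot, and variables do not carry over. Pictures are saved under pics/ and viewed, at most 10 in all, crops included, and the job is handed in when it is done.

Besides the shell and the picture viewer there is one more tool, called as name(argument=value, ...), one argument or row to a line, values as JSON. play_rows: Moves the arm, as the interface text tells. Its arguments: {"type":"object","properties":{"rows":{"type":"array","items":{"type":"array","items":{"type":"number"}}},"grip_force":{"type":"number"}},"required":["rows"]}

```bash
mkdir -p pics; python3 - <<'E'
from plant import r
import cv2,numpy as np
for n in ["top","scene"]:
    f=r.grab_frame(n); cv2.imwrite(f"pics/{n}0.png",f["frame"][:,:,::-1]); np.savez(f"pics/{n}.npz",K=f["intrinsics"],P=f["pose"]); print(n,f["intrinsics"].round(1).tolist(),f["pose"].round(3).tolist())
s=r.read_state(); print(s["time"],s["eef_pos"],s["eef_rot"],s["finger_gap"])
E
```

```text
top [[447.6, 0.0, 289.4], [0.0, 447.6, 216.2], [0.0, 0.0, 1.0]] [[-0.016, -0.995, 0.099, 0.46], [-1.0, 0.015, -0.015, 0.007], [0.014, -0.099, -0.995, 0.967], [0.0, 0.0, 0.0, 1.0]]
scene [[405.0, 0.0, 274.8], [0.0, 405.0, 213.7], [0.0, 0.0, 1.0]] [[-0.028, 0.85, -0.527, 0.987], [0.999, 0.032, -0.001, 0.01], [0.016, -0.526, -0.85, 0.757], [0.0, 0.0, 0.0, 1.0]]
0.1 [0.18844045 0.5693432  0.23036427] [[ 9.49311948e-01 -3.14335279e-01 -3.97697397e-04]
 [-3.14335510e-01 -9.49310672e-01 -1.56046950e-03]
 [ 1.12972234e-04  1.60638276e-03 -9.99998703e-01]] 0.08551698378774616
```

View pics/top0.png

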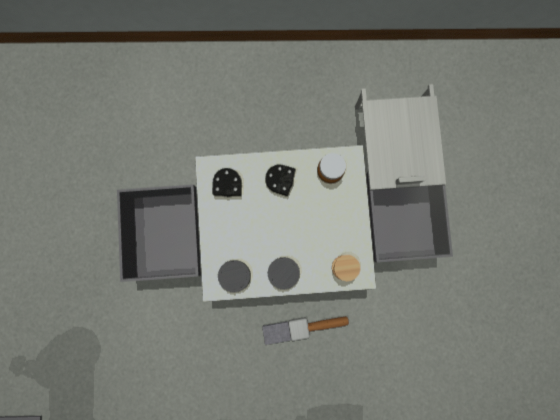

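View pics/scene0.png

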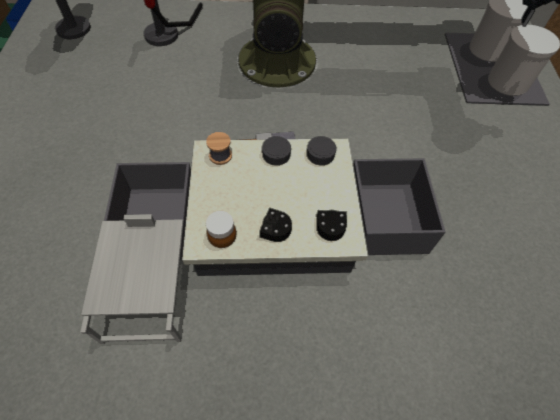

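Top view: the box with its cover is on the right (-y), with the free mouth around rows 190-258. The tray is on the left (+y). Heels are at (227,183) and (280,179), tins at (234,276) and (284,273), the jar cap at (332,163) and the spool at (347,267). I'll enlarge the bench and convert these to positions.

```bash
cat > h.py <<'E'
import numpy as np,cv2
from plant import r
def px2w(u,v,z,n="top"):
    d=np.load(f"pics/{n}.npz");K,P=d["K"],d["P"]
    ray=P[:3,:3]@np.linalg.solve(K,[u,v,1]); c=P[:3,3]
    return (c+ray*(z-c[2])/ray[2])[:2]
E
python3 - <<'E'
from h import *
im=cv2.imread("pics/top0.png")
cv2.imwrite("pics/crop0.png",cv2.resize(im[140:305,190:380],None,fx=3.6,fy=3.6,interpolation=cv2.INTER_CUBIC))
for n,u,v,z in [("bench",196,157,.105),("b",363,147,.105),("b",374,290,.105),("b",204,300,.105),
 ("heelL",227,183,.129),("heelR",280,179,.129),("tinL",234,276,.129),("tinR",284,273,.129),("jar",332,163,.155),("spool",347,266,.151),
 ("tray",118,190,.093),("tray",121,281,.093),("tray",198,277,.093),("box",377,263,.093),("box",450,257,.093),("box",447,188,.098),("tab",410,179,.128)]: print(n,px2w(u,v,z).round(3))
E
```

```text
bench [0.665 0.175]
b [ 0.68  -0.154]
b [ 0.401 -0.165]
b [0.388 0.158]
heelL [0.608 0.111]
heelR [0.614 0.011]
tinL [0.433 0.099]
tinR [0.437 0.006]
jar [ 0.638 -0.086]
spool [ 0.448 -0.109]
tray [0.603 0.329]
tray [0.426 0.32 ]
tray [0.431 0.172]
box [ 0.453 -0.176]
box [ 0.462 -0.319]
box [ 0.597 -0.318]
tab [ 0.611 -0.237]
```

View pics/crop0.png

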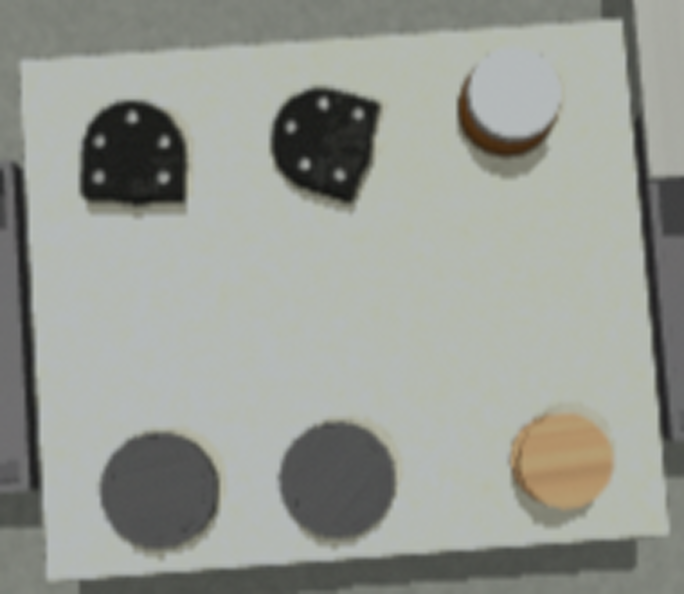

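play_rows(
  rows=[
    [634,378,0,0,0,-0.319,0.3],
    [634,378,0,0,0,-0.319,0.3],
    [634,378,0,0,0,-0.319,0.3],
    [634,378,0,0,0,-0.319,0.3],
    [634,378,0,0,0,-0.319,0.3],
  ],
)

```text
time: 0.6
eef_pos: [0.3529, 0.3788, 0.231]
eef_rot: [[1.0, -0.0, -0.0], [-0.0, -1.0, -0.0], [-0.0, 0.0, -1.0]]
force: [0.9, 0.4, 1.2]
finger_gap: 0.0296
gripper_force: 0.0
```

play_rows(
  rows=[
    [320,368,20,0,0,0,0.3],
    [320,368,20,0,0,0,0.3],
    [320,368,20,0,0,0,0.3],
    [320,368,20,0,0,0,0.3],
    [320,368,20,0,0,0,0.3],
  ],
)

```text
time: 1.1
eef_pos: [0.5168, 0.1901, 0.2208]
eef_rot: [[1.0, -0.001, -0.0], [-0.001, -1.0, 0.0], [-0.0, -0.0, -1.0]]
force: [0.7, 0.8, 0.1]
finger_gap: 0.0299
gripper_force: 0.0
```

play_rows(
  rows=[
    [156,180,10,0,0,0,0.3],
    [156,180,10,0,0,0,0.3],
    [156,180,10,0,0,0,0.3],
    [156,180,10,0,0,0,0.3],
    [156,180,10,0,0,0,0.3],
  ],
)

```text
time: 1.6
eef_pos: [0.6728, 0.0092, 0.2098]
eef_rot: [[1.0, -0.002, -0.002], [-0.002, -1.0, -0.0], [-0.002, 0.0, -1.0]]
force: [0.4, 0.3, -0.2]
finger_gap: 0.0296
gripper_force: 0.0
```

play_rows(
  rows=[
    [0,0,45,0,0,0,0.3],
    [0,0,80,0,0,0,0.3],
    [0,0,98,0,0,0,0.3],
    [-10,0,98,0,0,0,0.3],
    [-25,0,98,0,0,0,0.3],
  ],
)

```text
time: 2.1
eef_pos: [0.646, 0.0114, 0.1108]
eef_rot: [[1.0, -0.001, -0.003], [-0.001, -1.0, -0.001], [-0.003, 0.001, -1.0]]
force: [0.7, 0.5, 0.1]
finger_gap: 0.0298
gripper_force: 0.2
```

play_rows(
  rows=[
    [-18,0,0,0,0,0,0.3],
    [-36,0,0,0,0,0,0.3],
    [-54,0,0,0,0,0,0.3],
    [-67,0,0,0,0,0,0.3],
    [-75,0,0,0,0,0,0.3],
  ],
)

```text
time: 2.6
eef_pos: [0.5709, 0.0119, 0.1129]
eef_rot: [[1.0, -0.001, -0.0], [-0.001, -1.0, 0.0], [-0.0, -0.0, -1.0]]
force: [0.6, 0.4, -0.2]
finger_gap: 0.0297
gripper_force: 0.1
```

```bash
python3 - <<'E'
from h import *
f=r.grab_frame("top")["frame"][:,:,::-1]
cv2.imwrite("pics/t1.png",cv2.resize(f[120:310,100:470],None,fx=2,fy=2,interpolation=cv2.INTER_CUBIC))
E
```

```text
(no output)
```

View pics/t1.png

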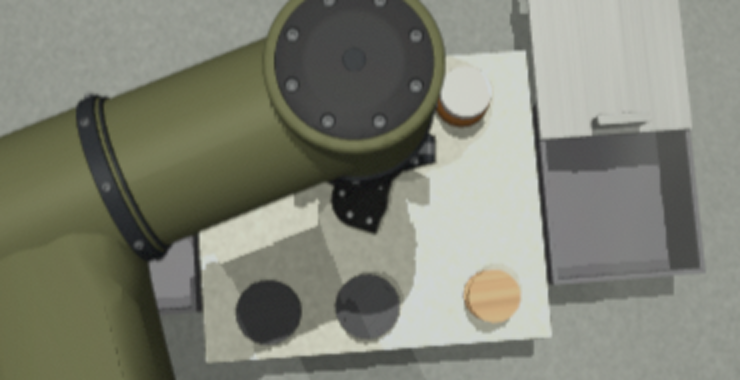

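play_rows(
  rows=[
    [6,0,-10,0,0,0,0.3],
    [8,0,-50,0,0,0,0.3],
    [50,-25,-55,0,0,0,0.3],
    [80,-65,-55,0,0,0,0.3],
    [102,-98,-50,0,0,0,0.3],
  ],
)

```text
time: 3.15
eef_pos: [0.6759, 0.1111, 0.1634]
eef_rot: [[1.0, -0.002, 0.001], [-0.002, -1.0, 0.0], [0.001, -0.0, -1.0]]
force: [0.6, 0.2, -0.6]
finger_gap: 0.0298
gripper_force: 0.0
```

play_rows(
  rows=[
    [0,0,25,0,0,0,0.3],
    [0,0,48,0,0,0,0.3],
    [-10,0,50,0,0,0,0.3],
    [-28,0,50,0,0,0,0.3],
    [-45,0,50,0,0,0,0.3],
  ],
)

```text
time: 3.65
eef_pos: [0.6286, 0.1097, 0.1119]
eef_rot: [[1.0, -0.001, -0.001], [-0.001, -1.0, -0.001], [-0.001, 0.001, -1.0]]
force: [-0.1, 0.3, 0.6]
finger_gap: 0.0298
gripper_force: 0.1
```

play_rows(
  rows=[
    [-15,0,0,0,0,0,0.3],
    [-30,0,0,0,0,0,0.3],
    [-42,0,0,0,0,0,0.3],
    [-51,0,0,0,0,0,0.3],
    [-56,0,0,0,0,0,0.3],
  ],
)

```text
time: 4.15
eef_pos: [0.5726, 0.1099, 0.113]
eef_rot: [[1.0, -0.001, 0.0], [-0.001, -1.0, -0.0], [0.0, 0.0, -1.0]]
force: [0.1, -0.9, -0.0]
finger_gap: 0.0298
gripper_force: 0.2
```

play_rows(
  rows=[
    [6,0,-10,0,0,0,0.3],
    [8,0,-55,0,0,0,0.3],
    [-37,50,-55,0,0,1.571,0.3],
    [-37,50,-55,0,0,1.571,0.3],
    [-37,50,-55,0,0,1.571,0.3],
  ],
)

```text
time: 4.65
eef_pos: [0.5353, 0.0586, 0.169]
eef_rot: [[0.897, -0.442, 0.001], [-0.442, -0.897, 0.001], [0.001, -0.001, -1.0]]
force: [0.2, 0.4, 0.1]
finger_gap: 0.0295
gripper_force: 0.0
```

play_rows(
  rows=[
    [0,0,0,0,0,1.122,0.3],
    [0,0,0,0,0,1.122,0.3],
    [0,0,0,0,0,1.122,0.3],
    [0,0,0,0,0,1.122,0.3],
    [0,0,0,0,0,1.122,0.3],
  ],
)

```text
time: 5.15
eef_pos: [0.536, 0.0599, 0.168]
eef_rot: [[0.356, -0.935, -0.0], [-0.935, -0.356, -0.0], [0.0, 0.0, -1.0]]
force: [0.4, 0.3, -0.5]
finger_gap: 0.03
gripper_force: 0.0
```

```bash
python3 - <<'E'
from h import *
f=r.grab_frame("wrist"); cv2.imwrite("pics/w1.png",f["frame"][:,:,::-1])
np.savez("pics/wrist.npz",K=f["intrinsics"],P=f["pose"])
s=r.read_state();print(s["eef_pos"],s["eef_rot"].round(3).tolist())
E
```

```text
[0.5360293  0.05984907 0.16796299] [[0.349, -0.937, -0.0], [-0.937, -0.349, -0.0], [0.0, 0.0, -1.0]]
```

View pics/w1.png

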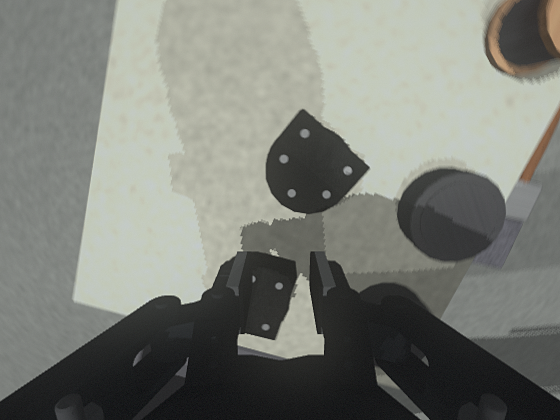

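The wrist view shows heel R at about (312,165) and heel L between the fingers at about (268,295). I'll convert their outlines.

```bash
python3 - <<'E'
from h import *
for p in [(302,110),(368,167),(310,213),(266,172),(296,262),(275,340),(245,258)]: print(p,px2w(*p,.129,"wrist").round(3))
E
```

```text
(302, 110) [ 0.552 -0.018]
(368, 167) [ 0.503 -0.002]
(310, 213) [0.524 0.037]
(266, 172) [0.559 0.023]
(296, 262) [0.52  0.072]
(275, 340) [0.512 0.134]
(245, 258) [0.553 0.081]
```

play_rows(
  rows=[
    [4,4,0,0,0,0.357,0.3],
    [4,4,0,0,0,0.357,0.3],
    [4,4,0,0,0,0.357,0.3],
    [4,4,28,0,0,0.357,0.3],
    [4,4,55,0,0,0.357,0.3],
  ],
)

```text
time: 5.7
eef_pos: [0.5342, 0.0549, 0.113]
eef_rot: [[0.016, -1.0, 0.002], [-1.0, -0.016, 0.001], [-0.001, -0.002, -1.0]]
force: [-0.1, 0.0, -0.5]
finger_gap: 0.0298
gripper_force: 0.0
```

play_rows(
  rows=[
    [12,0,0,0,0,0,0.3],
    [28,0,0,0,0,0,0.3],
    [46,0,0,0,0,0,0.3],
    [64,0,0,0,0,0,0.3],
    [82,0,0,0,0,0,0.3],
  ],
)

```text
time: 6.2
eef_pos: [0.5355, -0.0291, 0.1154]
eef_rot: [[0.014, -1.0, 0.003], [-1.0, -0.014, -0.0], [0.0, -0.003, -1.0]]
force: [-0.6, 0.1, 0.5]
finger_gap: 0.0299
gripper_force: 0.1
```

play_rows(
  rows=[
    [18,0,0,0,0,0,0.3],
    [36,0,0,0,0,0,0.3],
    [54,0,0,0,0,0,0.3],
    [72,0,0,0,0,0,0.3],
    [90,0,0,0,0,0,0.3],
  ],
)

```text
time: 6.7
eef_pos: [0.5365, -0.1194, 0.1155]
eef_rot: [[0.014, -1.0, 0.003], [-1.0, -0.014, -0.001], [0.001, -0.003, -1.0]]
force: [0.0, 0.5, 0.3]
finger_gap: 0.0303
gripper_force: 0.2
```

play_rows(
  rows=[
    [18,0,0,0,0,0,0.3],
    [36,0,0,0,0,0,0.3],
    [54,0,0,0,0,0,0.3],
    [72,0,0,0,0,0,0.3],
    [90,0,0,0,0,0,0.3],
  ],
)

```text
time: 7.2
eef_pos: [0.5374, -0.2096, 0.1155]
eef_rot: [[0.014, -1.0, 0.003], [-1.0, -0.014, -0.001], [0.001, -0.003, -1.0]]
force: [0.4, 0.8, 0.2]
finger_gap: 0.0299
gripper_force: 0.0
```

```bash
python3 - <<'E'
from h import *
f=r.grab_frame("scene")["frame"][:,:,::-1]
cv2.imwrite("pics/s1.png",f[100:360,60:460])
E
```

```text
(no output)
```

View pics/s1.png

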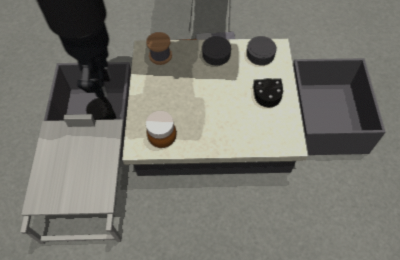

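Heel R has dropped into the box, at about (100,108) in the crop. The jar and spool are undisturbed, and heel L stands at (268,90). Next I'll go behind heel L.

play_rows(
  rows=[
    [0,0,-50,0,0,0,0.3],
    [-48,0,-53,0,0,0,0.3],
    [-98,0,-53,0,0,0,0.3],
    [-148,0,-53,0,0,0,0.3],
    [-198,0,-53,0,0,0,0.3],
  ],
)

```text
time: 7.75
eef_pos: [0.5347, -0.0086, 0.1685]
eef_rot: [[0.013, -1.0, 0.003], [-1.0, -0.013, 0.0], [-0.0, -0.003, -1.0]]
force: [1.2, -0.7, 0.2]
finger_gap: 0.0302
gripper_force: 0.0
```

play_rows(
  rows=[
    [-48,2,0,0,0,0,0.3],
    [-96,3,0,0,0,0,0.3],
    [-144,3,0,0,0,0,0.3],
    [-174,3,10,0,0,0,0.3],
    [-174,3,54,0,0,0,0.3],
  ],
)

```text
time: 8.25
eef_pos: [0.5326, 0.1686, 0.1187]
eef_rot: [[0.018, -1.0, 0.011], [-1.0, -0.018, 0.005], [-0.005, -0.011, -1.0]]
force: [1.6, -0.1, -0.1]
finger_gap: 0.0298
gripper_force: 0.0
```

play_rows(
  rows=[
    [14,0,0,0,0,0,0.3],
    [30,0,0,0,0,0,0.3],
    [50,0,0,0,0,0,0.3],
    [70,0,0,0,0,0,0.3],
    [90,0,0,0,0,0,0.3],
  ],
)

```text
time: 8.75
eef_pos: [0.5318, 0.0721, 0.1159]
eef_rot: [[0.012, -1.0, 0.005], [-1.0, -0.012, 0.001], [-0.001, -0.005, -1.0]]
force: [-0.1, 0.4, -1.0]
finger_gap: 0.0298
gripper_force: 0.2
```

play_rows(
  rows=[
    [20,0,0,0,0,0,0.3],
    [40,0,0,0,0,0,0.3],
    [60,0,0,0,0,0,0.3],
    [80,0,0,0,0,0,0.3],
    [100,0,0,0,0,0,0.3],
  ],
)

```text
time: 9.25
eef_pos: [0.5327, -0.0282, 0.1159]
eef_rot: [[0.012, -1.0, 0.005], [-1.0, -0.012, 0.0], [-0.0, -0.005, -1.0]]
force: [-0.2, 0.5, 0.1]
finger_gap: 0.0299
gripper_force: 0.2
```

```bash
python3 - <<'E'
from h import *
f=r.grab_frame("scene")["frame"][:,:,::-1]
cv2.imwrite("pics/s2.png",f[100:360,60:460])
E
```

```text
(no output)
```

View pics/s2.png

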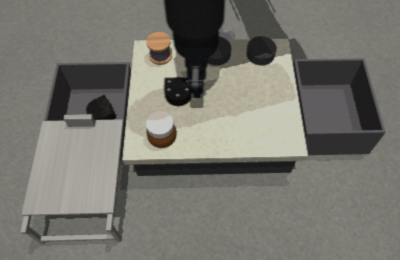

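Heel L is at (178,90), just ahead of the fingers and clear of the jar. Heel R is in the box. I'll keep pushing.

play_rows(
  rows=[
    [20,0,0,0,0,0,0.3],
    [40,0,0,0,0,0,0.3],
    [60,0,0,0,0,0,0.3],
    [80,0,0,0,0,0,0.3],
    [98,0,0,0,0,0,0.3],
  ],
)

```text
time: 9.8
eef_pos: [0.5336, -0.1261, 0.1157]
eef_rot: [[0.012, -1.0, 0.005], [-1.0, -0.012, -0.001], [0.001, -0.005, -1.0]]
force: [0.2, 0.9, 0.7]
finger_gap: 0.0296
gripper_force: 0.4
```

play_rows(
  rows=[
    [18,0,0,0,0,0,0.3],
    [36,0,0,0,0,0,0.3],
    [54,0,0,0,0,0,0.3],
    [72,0,0,0,0,0,0.3],
    [86,0,0,0,0,0,0.3],
  ],
)

```text
time: 10.3
eef_pos: [0.5343, -0.2122, 0.1153]
eef_rot: [[0.011, -1.0, 0.004], [-1.0, -0.011, -0.002], [0.002, -0.004, -1.0]]
force: [0.6, -0.4, -0.1]
finger_gap: 0.03
gripper_force: 0.0
```

play_rows(
  rows=[
    [0,0,-50,0,0,0,0.3],
    [-40,0,-55,0,0,0.14,0.3],
    [-85,15,-55,0,0,0.28,0.3],
    [-125,45,-55,0,0,0.42,0.3],
    [-160,80,-55,0,0,0.524,0.3],
  ],
)

```text
time: 10.8
eef_pos: [0.4556, -0.0542, 0.1687]
eef_rot: [[-0.495, -0.869, 0.002], [-0.869, 0.495, -0.0], [-0.001, -0.002, -1.0]]
force: [-0.0, 0.9, 0.5]
finger_gap: 0.0299
gripper_force: 0.0
```

```bash
python3 - <<'E'
from h import *
f=r.grab_frame("scene")["frame"][:,:,::-1]
g=r.grab_frame("wrist")
cv2.imwrite("pics/s3.png",np.hstack([cv2.resize(f[100:360,60:460],(560,420))[:,:240],g["frame"][:,:,::-1]]))
np.savez("pics/wrist.npz",K=g["intrinsics"],P=g["pose"])
E
```

```text
(no output)
```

View pics/s3.png

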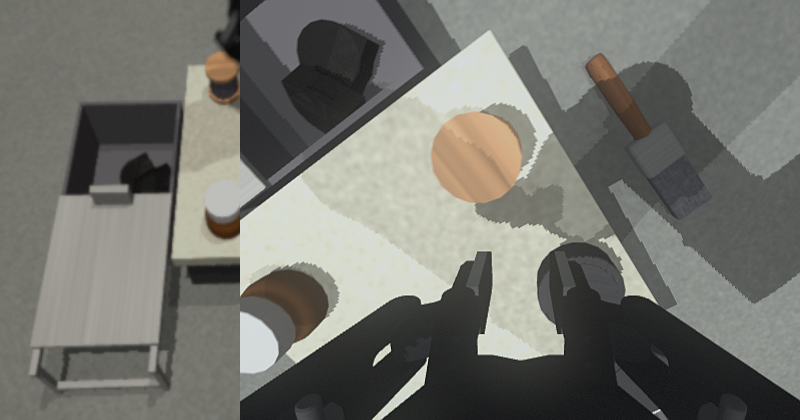

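Both heels are in the box, with the cover beyond them. Next I'll turn to push the tins towards +x.

play_rows(
  rows=[
    [-4,22,0,0,0,1.052,0.3],
    [-17,92,0,0,0,1.052,0.3],
    [-17,92,0,0,0,1.052,0.3],
    [-17,92,0,0,0,1.052,0.3],
    [-17,92,0,0,0,1.052,0.3],
  ],
)

```text
time: 11.4
eef_pos: [0.3843, 0.0053, 0.1694]
eef_rot: [[-0.942, -0.335, 0.004], [-0.335, 0.942, 0.002], [-0.005, -0.0, -1.0]]
force: [0.9, 0.6, 0.1]
finger_gap: 0.0298
gripper_force: 0.0
```

play_rows(
  rows=[
    [0,0,0,0,0,0.15,0.3],
    [0,0,0,0,0,0.302,0.3],
    [0,0,20,0,0,0.302,0.3],
    [0,0,54,0,0,0.302,0.3],
    [0,0,54,0,0,0.302,0.3],
  ],
)

```text
time: 11.9
eef_pos: [0.3824, 0.0043, 0.1105]
eef_rot: [[-0.999, -0.043, -0.005], [-0.043, 0.999, -0.001], [0.005, -0.001, -1.0]]
force: [-0.4, 0.3, -1.4]
finger_gap: 0.0299
gripper_force: 0.0
```

play_rows(
  rows=[
    [-14,0,-2,0,0,0,0.3],
    [-32,0,-2,0,0,0,0.3],
    [-50,0,-2,0,0,0,0.3],
    [-68,0,-2,0,0,0,0.3],
    [-84,0,-2,0,0,0,0.3],
  ],
)

```text
time: 12.4
eef_pos: [0.4697, 0.0084, 0.118]
eef_rot: [[-0.999, -0.044, 0.003], [-0.044, 0.999, -0.0], [-0.003, -0.001, -1.0]]
force: [-1.6, -0.5, 0.7]
finger_gap: 0.03
gripper_force: 0.8
```

play_rows(
  rows=[
    [-14,0,0,0,0,0,0.3],
    [-23,0,0,0,0,0,0.3],
    [-28,0,0,0,0,0,0.3],
    [-22,0,0,0,0,0,0.3],
    [-20,0,-45,0,0,0,0.3],
  ],
)

```text
time: 12.9
eef_pos: [0.4838, 0.0095, 0.1542]
eef_rot: [[-0.999, -0.044, -0.012], [-0.044, 0.999, -0.002], [0.012, -0.002, -1.0]]
force: [1.1, 1.2, -0.1]
finger_gap: 0.0298
gripper_force: 0.0
```

play_rows(
  rows=[
    [20,15,-15,0,0,0,0.3],
    [55,48,-15,0,0,0,0.3],
    [90,80,-15,0,0,0,0.3],
    [100,93,-10,0,0,0,0.3],
    [100,93,30,0,0,0,0.3],
  ],
)

```text
time: 13.4
eef_pos: [0.3848, 0.1011, 0.135]
eef_rot: [[-0.999, -0.048, 0.01], [-0.048, 0.999, 0.007], [-0.01, 0.006, -1.0]]
force: [1.0, 0.2, -0.6]
finger_gap: 0.0299
gripper_force: 0.0
```

play_rows(
  rows=[
    [0,0,10,0,0,0,0.3],
    [-18,0,10,0,0,0,0.3],
    [-36,0,10,0,0,0,0.3],
    [-54,0,10,0,0,0,0.3],
    [-67,0,10,0,0,0,0.3],
  ],
)

```text
time: 13.9
eef_pos: [0.4516, 0.1007, 0.1207]
eef_rot: [[-0.999, -0.043, -0.0], [-0.043, 0.999, -0.001], [0.0, -0.001, -1.0]]
force: [-1.4, 0.3, 1.1]
finger_gap: 0.0301
gripper_force: 0.3
```

```bash
python3 - <<'E'
from h import *
f=r.grab_frame("scene")["frame"][:,:,::-1]
cv2.imwrite("pics/s4.png",cv2.resize(f[110:280,150:450],None,fx=2,fy=2))
E
```

```text
(no output)
```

View pics/s4.png

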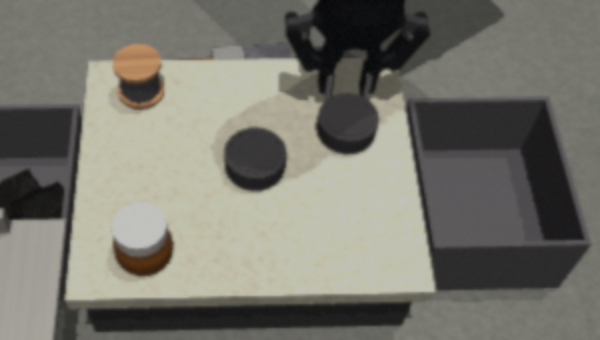

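Tin L is at crop (347,117), which is scene (323.5,168.5). Tin R is at (255,148), which is (277.5,184). The jar and spool have not moved.

```bash
python3 -c "
from h import *
print(px2w(323.5,168.5,.129,'scene'),px2w(277.5,184,.129,'scene'))"
```

```text
[0.48989078 0.10241602] [0.53097094 0.01301004]
```

play_rows(
  rows=[
    [8,0,0,0,0,0,0.3],
    [10,0,-45,0,0,0,0.3],
    [-15,-20,-48,0,0,-1.571,0.3],
    [-40,-50,-48,0,0,-1.571,0.3],
    [-40,-50,-48,0,0,-1.571,0.3],
  ],
)

```text
time: 14.45
eef_pos: [0.4933, 0.0512, 0.1687]
eef_rot: [[-0.885, -0.465, 0.0], [-0.465, 0.885, -0.001], [0.0, -0.001, -1.0]]
force: [-0.2, -0.1, -0.8]
finger_gap: 0.0298
gripper_force: 0.0
```

play_rows(
  rows=[
    [0,0,0,0,0,-1.122,0.3],
    [0,0,0,0,0,-1.122,0.3],
    [0,0,0,0,0,-1.122,0.3],
    [0,0,0,0,0,-1.122,0.3],
    [0,0,0,0,0,-1.122,0.3],
  ],
)

```text
time: 14.95
eef_pos: [0.4919, 0.0531, 0.1689]
eef_rot: [[-0.328, -0.945, 0.001], [-0.945, 0.328, 0.0], [-0.0, -0.0, -1.0]]
force: [0.1, -0.5, -0.1]
finger_gap: 0.0303
gripper_force: 0.0
```

play_rows(
  rows=[
    [0,7,0,0,0,-0.15,0.3],
    [0,7,0,0,0,-0.3,0.3],
    [0,7,5,0,0,-0.37,0.3],
    [0,7,30,0,0,-0.37,0.3],
    [0,7,54,0,0,-0.37,0.3],
  ],
)

```text
time: 15.45
eef_pos: [0.4857, 0.0557, 0.1147]
eef_rot: [[0.03, -1.0, 0.002], [-1.0, -0.03, 0.001], [-0.001, -0.002, -1.0]]
force: [0.2, 0.1, 0.1]
finger_gap: 0.0299
gripper_force: 0.0
```

play_rows(
  rows=[
    [-10,0,0,0,0,0,0.3],
    [-26,0,0,0,0,0,0.3],
    [-44,0,0,0,0,0,0.3],
    [-62,0,0,0,0,0,0.3],
    [-80,0,0,0,0,0,0.3],
  ],
)

```text
time: 15.95
eef_pos: [0.4839, 0.1367, 0.1163]
eef_rot: [[0.03, -1.0, 0.002], [-1.0, -0.03, 0.0], [-0.0, -0.002, -1.0]]
force: [1.0, -0.9, 0.2]
finger_gap: 0.0301
gripper_force: 0.4
```

play_rows(
  rows=[
    [-18,0,0,0,0,0,0.3],
    [-36,0,0,0,0,0,0.3],
    [-54,0,0,0,0,0,0.3],
    [-72,0,0,0,0,0,0.3],
    [-86,0,0,0,0,0,0.3],
  ],
)

```text
time: 16.45
eef_pos: [0.4813, 0.2231, 0.1143]
eef_rot: [[0.03, -1.0, 0.0], [-1.0, -0.03, -0.0], [0.0, -0.0, -1.0]]
force: [0.2, -0.6, -0.5]
finger_gap: 0.0297
gripper_force: 0.0
```

play_rows(
  rows=[
    [0,0,-48,0,0,0,0.3],
    [48,-5,-55,0,0,0,0.3],
    [98,-15,-55,0,0,0,0.3],
    [146,-25,-55,0,0,0,0.3],
    [194,-35,-55,0,0,0,0.3],
  ],
)

```text
time: 16.95
eef_pos: [0.5225, 0.0274, 0.1695]
eef_rot: [[0.031, -1.0, 0.001], [-1.0, -0.031, 0.0], [-0.0, -0.001, -1.0]]
force: [1.6, 0.6, 0.0]
finger_gap: 0.03
gripper_force: 0.0
```

play_rows(
  rows=[
    [46,-7,0,0,0,0,0.3],
    [73,-7,0,0,0,0,0.3],
    [73,-7,25,0,0,0,0.3],
    [73,-7,54,0,0,0,0.3],
    [63,-7,54,0,0,0,0.3],
  ],
)

```text
time: 17.45
eef_pos: [0.5288, -0.0345, 0.1106]
eef_rot: [[0.027, -1.0, -0.008], [-1.0, -0.027, -0.001], [0.001, 0.008, -1.0]]
force: [0.2, 0.9, -0.1]
finger_gap: 0.0296
gripper_force: 0.0
```

play_rows(
  rows=[
    [-16,0,0,0,0,0,0.3],
    [-34,0,0,0,0,0,0.3],
    [-54,0,0,0,0,0,0.3],
    [-74,0,0,0,0,0,0.3],
    [-94,0,0,0,0,0,0.3],
  ],
)

```text
time: 17.95
eef_pos: [0.5286, 0.0617, 0.1168]
eef_rot: [[0.031, -1.0, 0.001], [-1.0, -0.031, -0.0], [0.0, -0.001, -1.0]]
force: [-0.4, -1.0, -1.1]
finger_gap: 0.0298
gripper_force: 0.3
```

play_rows(
  rows=[
    [-20,0,0,0,0,0,0.3],
    [-40,0,0,0,0,0,0.3],
    [-58,0,0,0,0,0,0.3],
    [-76,0,0,0,0,0,0.3],
    [-94,0,0,0,0,0,0.3],
  ],
)

```text
time: 18.45
eef_pos: [0.5257, 0.1557, 0.1163]
eef_rot: [[0.03, -1.0, 0.001], [-1.0, -0.03, 0.0], [-0.0, -0.001, -1.0]]
force: [0.2, -0.2, -0.2]
finger_gap: 0.0297
gripper_force: 0.0
```

play_rows(
  rows=[
    [-18,0,0,0,0,0,0.3],
    [-36,0,0,0,0,0,0.3],
    [-54,0,0,0,0,0,0.3],
    [-66,0,0,0,0,0,0.3],
    [-66,0,-40,0,0,0,0.3],
  ],
)

```text
time: 18.95
eef_pos: [0.5206, 0.2203, 0.1489]
eef_rot: [[0.031, -0.999, -0.01], [-1.0, -0.031, -0.006], [0.005, 0.01, -1.0]]
force: [-0.4, 0.3, -0.7]
finger_gap: 0.03
gripper_force: 0.0
```

play_rows(
  rows=[
    [40,0,-20,0,0,0,0.3],
    [90,0,-40,0,0,0,0.3],
    [140,0,-50,0,0,0,0.3],
    [190,0,-50,0,0,0,0.3],
    [240,0,-50,0,0,0,0.3],
  ],
)

```text
time: 19.45
eef_pos: [0.5306, -0.0168, 0.206]
eef_rot: [[0.03, -1.0, 0.002], [-1.0, -0.03, 0.0], [-0.0, -0.002, -1.0]]
force: [0.6, 0.8, -0.1]
finger_gap: 0.0297
gripper_force: 0.0
```

```bash
python3 - <<'E'
from h import *
f=r.grab_frame("scene")["frame"][:,:,::-1]
cv2.imwrite("pics/s5.png",cv2.resize(f[110:350,70:450],None,fx=2,fy=2))
E
```

```text
(no output)
```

View pics/s5.png

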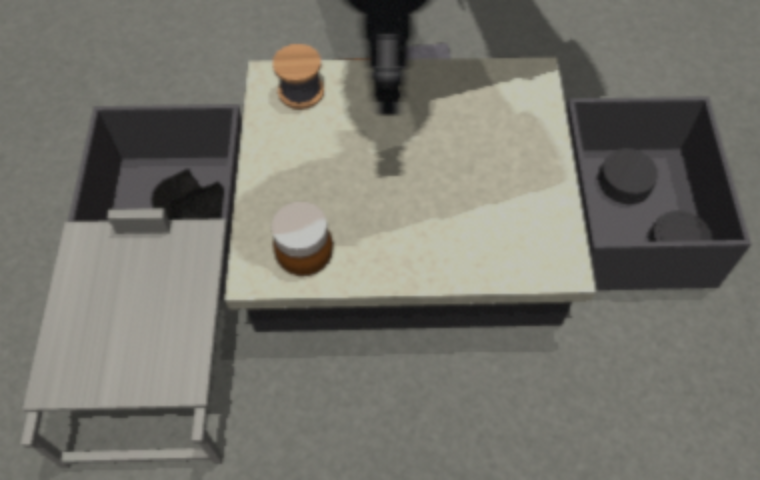

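Both tins are in the tray and both heels are in the box; the jar and spool are standing. Now the cover, with its tab at about (.611,-.237).

play_rows(
  rows=[
    [44,-23,0,0,0,0,1],
    [88,-46,0,0,0,0,1],
    [132,-69,0,0,0,0,1],
    [176,-92,0,0,0,0,1],
    [221,-115,0,0,0,0,1],
  ],
)

```text
time: 20.0
eef_pos: [0.6528, -0.234, 0.2048]
eef_rot: [[0.03, -1.0, -0.0], [-1.0, -0.03, -0.0], [0.0, 0.0, -1.0]]
force: [1.6, 1.0, 0.5]
finger_gap: -0.0001
gripper_force: 0.0
```

play_rows(
  rows=[
    [0,0,40,0,0,0,1],
    [0,0,75,0,0,0,1],
    [0,0,90,0,0,0,1],
    [0,0,97,0,0,0,1],
    [0,0,97,0,0,0,1],
  ],
)

```text
time: 20.5
eef_pos: [0.652, -0.2321, 0.1087]
eef_rot: [[0.03, -1.0, 0.0], [-1.0, -0.03, -0.001], [0.001, -0.0, -1.0]]
force: [1.3, -0.4, 0.2]
finger_gap: -0.0001
gripper_force: 0.0
```

play_rows(
  rows=[
    [1,10,0,0,0,0,1],
    [2,28,0,0,0,0,1],
    [3,46,0,0,0,0,1],
    [4,64,0,0,0,0,1],
    [5,82,0,0,0,0,1],
  ],
)

```text
time: 21.0
eef_pos: [0.5706, -0.2392, 0.1108]
eef_rot: [[0.031, -1.0, 0.006], [-1.0, -0.031, 0.0], [0.0, -0.006, -1.0]]
force: [2.8, 3.2, 0.2]
finger_gap: -0.0002
gripper_force: 1.5
```

play_rows(
  rows=[
    [1,18,0,0,0,0,1],
    [2,36,0,0,0,0,1],
    [2,50,0,0,0,0,1],
    [2,58,0,0,0,0,1],
    [3,65,0,0,0,0,1],
  ],
)

```text
time: 21.5
eef_pos: [0.5057, -0.2447, 0.1104]
eef_rot: [[0.031, -1.0, 0.005], [-1.0, -0.031, -0.001], [0.001, -0.004, -1.0]]
force: [2.7, 0.1, 1.7]
finger_gap: 0.0002
gripper_force: 1.2
```

play_rows(
  rows=[
    [0,4,0,0,0,0,1],
    [0,8,0,0,0,0,1],
    [0,11,0,0,0,0,1],
    [0,14,0,0,0,0,1],
    [0,14,0,0,0,0,1],
  ],
)

```text
time: 22.0
eef_pos: [0.4907, -0.2453, 0.1079]
eef_rot: [[0.03, -1.0, -0.001], [-1.0, -0.03, -0.0], [-0.0, 0.001, -1.0]]
force: [0.7, -0.4, 0.3]
finger_gap: -0.0002
gripper_force: 0.5
```

Next I'll nudge it onwards until the stop is felt.

play_rows(
  rows=[
    [0,2,0,0,0,0,1],
    [0,4,0,0,0,0,1],
    [0,5,0,0,0,0,1],
    [0,6,0,0,0,0,1],
    [0,6,0,0,0,0,1],
  ],
)

```text
time: 22.5
eef_pos: [0.4868, -0.2454, 0.108]
eef_rot: [[0.03, -1.0, 0.004], [-1.0, -0.03, -0.0], [0.001, -0.004, -1.0]]
force: [9.8, -2.3, -3.7]
finger_gap: -0.0001
gripper_force: 4.6
```

play_rows(
  rows=[
    [0,-6,0,0,0,0,1],
    [0,-12,0,0,0,0,1],
    [0,-12,-40,0,0,0,1],
    [0,-12,-90,0,0,0,1],
    [0,-12,-110,0,0,0,1],
  ],
)

```text
time: 23.0
eef_pos: [0.498, -0.2458, 0.2232]
eef_rot: [[0.03, -1.0, 0.004], [-1.0, -0.03, -0.003], [0.003, -0.004, -1.0]]
force: [0.3, -0.1, 0.5]
finger_gap: -0.0001
gripper_force: 0.0
```

```bash
python3 - <<'E'
from plant import r
s=r.read_state(); print(s["eef_pos"],s["force"],s["time"])
print(r.hand_in())
E
```

```text
[ 0.49799564 -0.24582422  0.2232099 ] [ 0.32575013 -0.08147087  0.50398618] 23.0
the job is handed in; nothing more can be done
None
```

I handed the job in at 23 s: both heels are in the box and both tins in the tray, with the jar and spool still standing in the last picture. I pushed the cover until it hit its stop at about 10 N, near the expected shut position, but took no picture of it shut. The hand-in gave no verdict.

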